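# Lock the sliding bookend with its ball-lock pin

### The arm

A 6-joint arm with a two-finger parallel gripper is mounted at the origin on the work surface. World frame = base frame: x ahead of the robot, y to its left, z up, the work surface at z = 0. Lengths are in m, angles in rad, forces in N, time in s.
With the tool pointing down it reaches from about 0.25 to 0.725 m from the base axis. Payload 4 kg.
Tool frame: the origin (TCP) lies on the centre line of the jaws, within the pads' length; the fingertips stand 22 mm ahead of it and the grasp point (between the pads) lies 3 mm ahead of it (robot.nose_length is the distance from the TCP to the fingertips, in m); x points along the fingers, z is the direction in which the jaws open and shut, and the axes are right-handed (so a half turn about x gives the same grasp; the last joint's range is limited). The gripper opens to 85 mm and grips with 20 to 120 N. Pads are 22 mm wide; open, the fingers measure 114 mm over their backs; the gripper's body (76 mm by 85 mm) begins 54 mm behind the grasp point. The pads swing forward as they close: fully open they stand 13 mm farther back than shut.
Start: joints at [1.168, 0.241, 0.005, 1.335, 0, 1.571], TCP at [0.196, 0.46, 0.253] pointing down, gripper open.
Joint ranges: [-2.72, 2.72], [-1.05, 1.87], [-1.09, 1.28], [-1.99, 2.15], [-1.42, 1.44], [-3.14, 3.14]. Speed limits (rad/s): [2.79, 2.79, 3.14, 3.14, 3.14, 3.14].

### API

Orientations are given as a rotation vector (axis times angle).
In Python, from station import telemetry, cams, order, spot_in, cut_out, robot gives the robot as it stands.
- The arm moves only by the tool jog_arm, never from a script. Its arguments are lists of equal length, an entry for each row: "xyz": the shift along the tool's x, y, z in m, a list of three; "turn": the turn about the tool's x in degrees; "hand": the opening, from -1 (shut) to 1 (fully open), so that 0 is half open. A call has 1 to 20 rows; each row shifts and turns the commanded pose from where the row before left it, along the tool's axes as they then stand; what a row does not reach is not made up. A row lasts 1/12 s, in which the tool goes at most 41.7 mm and 7.16 degrees, less where a joint would pass 70% of its speed; a pose out of reach is approached as far as the arm can. A call is refused whole if a number of a shift passes 0.0417 or a number of a turn 7.16, either way. A call with a gripper value outside its range is refused whole. The fingers move at their own pace and stop on an object; "force" is the grip in N (left out, the last holds). Time passes only in rows, so rows that do not move let the fingers close. It gives the time, the measured TCP pose, the force and the opening at its end, in the units of the state.
- telemetry.state(): the state, without advancing time (a new reading comes with each control period).
- cams.capture(name): name is "scene" or "top" or "wrist"; returns the picture (384x512x3 uint8, blue, green, red); there is no depth.
- cams.calibration(name): a dict with "mtx" (3x3 intrinsics, pixels), "dist_coeffs" ([k1, k2, p1, p2, k3] as OpenCV has them; the pictures are not rectified), "position" and "orientation" of the camera in the world. Camera axes: x right, y up, looking along -z (the intrinsics and any distortion apply to the point x, -y, -z); pixel columns grow to the right and rows downward; lengths in m; the calibration is good to about 2 mm. A picture is of the moment at which its call begins: read the wrist's pose just before it. calibration takes no time and is no camera call; for the wrist camera it gives the pose at the moment of the call.
- order.close_job(): hands the job in, once; it reports no verdict.
Trained networks look in the newest picture that a camera, given by its name, has taken for a name from the list of things; names that differ only in an ending like _2 or _b are one class to them, and where a whole thing is asked for, a point or a joint stands for the part that bears it (a point fixed in the world has none). Each returns a list of dicts, best first, with "confidence" (0 to 1); they miss things now and then, are a little off and sometimes report something else, mostly with a low value. They report only what shows in the picture. A call takes as long as a camera call. They do not tell look-alikes from the thing itself.
- spot_in(target, camera): "point" ([x, y, z] in m, in the coordinates of the camera as it stood for that picture, good to about 4 mm: the middle of the surface that is visible of it).
- cut_out(target, camera): "pixels" (384x512 bool, what is visible of it).
The state is a dict: "time_s": time; "joint_pos": joint angles; "qvel": joint speeds; "tau": joint torques, N m; "tool_pos": TCP position; "orientation": TCP orientation; "contact_force": force on the tool from outside, world axes, zero at the start; "ft_torque": the same for the moment, N m; "grip_width": finger opening in m.
Only numpy, scipy, OpenCV 4.12 (cv2) and the standard library are available. Lean on these libraries where they do the work, as an engineer would, in place of code of your own. Each camera call takes 0.05 s, during which the arm holds its last target. There are 200 camera calls.

### The job

Gently slide the steel bookend along its rail until it is snug against the row of old books, so that its hole lies over the hole in the plate below. Then take the ball-lock pin out of its wooden holder by squeezing its thumb button in, keep the button held in while you push the pin down through both holes until its collar is flush on the bookend, and let go so that the button springs out and the pin is locked. Do not push hard on the bookend or the pin, and leave everything else on the table where it is.

Things in the scene. Friction and masses are not known exactly. Their poses are not given: they have to be found in the camera images.
- rail: Wooden display rail fixed to the table, 106 (x) x 420 (y) x 52 mm high. Origin: centre of its footprint on the table; y along the rail towards the books, z up. Two guide boards 12 mm thick, tops at z = 52 mm, inner faces 82 mm apart. Between them a fixed steel lock plate, top at z = 40 mm, 10 mm thick, open below. The row of books (to 223 mm above the table, 140 mm wide) stands at the +y end.
- lock_nominal (a point): Usual place of the lock plate's one round 13 mm hole, on the plate's top on the rail's centre line (rail's axes). The true hole lies up to 20 mm either way along y and is not measured: it is always 75 mm short of the end face of the books, so it is exactly under the bookend's hole when the bookend bears on the books (found by feel).
- bookend: Steel bookend, 0.4 to 0.9 kg, loose on the lock plate between the guides (3 mm side play in all), slides along the rail with 2 to 9 N; starts 20-110 mm short of the books. Origin: hole axis, underside of the foot; y to the books, z up. Foot 79 (x) x 150 (y) x 10 mm; upright at +y end, outer face y = +75 mm, top z = 95 mm. A push on it, or on the pin in it, must stay below 30 N (12 N is plenty).
- bookend_tab (a point): Middle of the outer (-y) face of the bookend's push tab, 28 mm above the foot's underside, 75 mm behind the hole's axis (bookend's axes). The tab is an upright steel plate 50 mm wide (x), 8 mm thick (y), its top 46 mm above the foot's underside. Push it towards +y.
- bookend_hole (a point): Centre of the mouth of the bookend's round 13 mm hole, on the top of its foot (10 mm thick). Free room round the hole: 66 mm to the tab, 69 mm to the upright, beyond which the books are tall: keep the long side of a gripper across the rail.
- holder: Small wooden pin holder fixed to the table, 56 x 56 mm, top at z = 60 mm, top board 15 mm thick with a 16 mm hole in its centre, open below. Origin: centre of its underside.
- pin: Ball-lock pin, 0.12 kg, upright in the holder, collar resting on its top. Origin: centre of the collar's underside, z up along the pin. Below: steel shaft 12 mm diameter, 40 mm long, nose chamfered 1.5 mm. Collar 28 mm diameter, 4 mm high. Above: black grip 18 mm (x) by 19 mm (y -10 to +9 mm), up to z = 48 mm, then a thin wire ring to z = 61 mm. May be inserted at any turn about its axis.
- pin_grip (a point): Point on the pin's axis 28 mm above the collar's underside, level with the thumb button's middle (pin's axes). The button sits in the grip's +y face, 14 mm (x) by 24 mm (z); its face is at y = +15 mm when out, +10 mm when fully in: squeeze along the pin's y axis, 25 mm across before and 20 mm after, then centred on the axis.
- pin_tip (a point): Centre of the pin's nose, 40 mm below the collar's underside. Two locking balls, centred 25.5 mm below the collar on the pin's +y and -y sides, make it 19 mm wide there while the button is out; with the button in they lie inside the 12 mm shaft. While out they hold the pin in the holder and keep it out of the 13 mm holes.
- pin_button (a joint): Thumb button travel in m: 0 = out (balls out, locked), 0.005 = fully in (balls in). Spring, 3 N at the start to 9 N fully in.
- goblet: Bystander: brass goblet, 90 mm wide, 95 mm high, origin under its centre.
- globe: Bystander: small globe on a wooden foot, 100 mm wide, 136 mm high, origin under its centre.
- paste_jar: Bystander: jar 60 mm wide, 70 mm high, origin under its centre.
- paperweight: Bystander: marble block 70 x 50 x 25 mm, origin under its centre.
- tape_roll: Bystander: round wooden disc 70 mm wide, 24 mm high, origin under its centre.
Not all that is in view belongs to the job. What is shaped like the bookend but purple is not meant.

How it is judged:
On the way, in this order (a step that is already met when the one before it is completed fails the run):
1. the pin is out of its holder with its button held in (distance between pin and holder above 0.11 m and value of joint pin_button above 0.0035 m), for 0.2 s.
2. the pin goes into the bookend's hole with its button held in (horizontal distance between pin_tip and bookend_hole below 0.003 m and z of pin_tip in the frame of bookend_hole below -0.012 m and value of joint pin_button above 0.0035 m), for 0.1 s.
At the end, for the whole second after the job is handed in: The pin stands upright in the bookend's hole (axes within 2 mm, tilt under 0.06 rad), collar within 2 mm of the foot's top, so through the lock plate too; its button is out (under 1 mm); the bookend stands flat on the plate and straight between the guides; both at rest (horizontal distance between pin and bookend_hole below 0.002 m and z of pin in the frame of bookend_hole between -0.002 and 0.002 m and value of joint pin_button below 0.001 m and angle between pin's own z axis and vertical below 0.06 rad and angle between bookend's own z axis and vertical below 0.04 rad and z of bookend in the frame of rail below 0.042 m and angle between the y axis of bookend and the y axis of rail, either way round below 0.05 rad and linear speed of each of pin, bookend below 0.02 m/s); the robot touches nothing.
It fails at once if the bookend is pushed by the robot with more than 30 N (contact force between any of the arm, the fingers and bookend above 30 N).
It fails at once if the pin is pressed on the bookend with more than 30 N (contact force between pin and bookend above 30 N).
It fails at once if a bystander is moved by more than 20 mm (distance of any of goblet, globe, paste_jar, paperweight, tape_roll from where it was at the start of the episode above 0.02 m).
It also fails if it takes over 72 s, if anything falls off the work surface, if the arm or the gripper's body presses on something with over 40 N, if the wrist force passes 120 N, or if a joint passes its speed limit or range.

## Working session

There is one attempt and no reset: what is moved stays moved. The work goes in short steps, Python scripts to look and compute and a tool call to move; the robot and the scene stay as the last step left them, time stands still between calls to the robot, and variables do not carry over. Pictures are saved under pics/ and viewed, on a budget of 10 in all, crops included, one or two more only if the job needs it, and the job is handed in when it is done.

Besides the shell and the picture viewer there is one more tool, called after ">>>" as name(argument=value, ...), one argument or row to a line, values as JSON. jog_arm: Moves the arm, as the interface text tells. Its arguments: {"type":"object","properties":{"xyz":{"type":"array","items":{"type":"array","items":{"type":"number"}}},"turn":{"type":"array","items":{"type":"number"}},"hand":{"type":"array","items":{"type":"number"}},"force":{"type":"number"}},"required":["xyz","turn","hand"]}

```bash
mkdir -p pics; cat > h.py <<'E'
import numpy as np, cv2
from scipy.spatial.transform import Rotation as R
from station import telemetry, cams, order, spot_in, cut_out, robot
def rot(o):
    o=np.array(o,float)
    return o if o.shape==(3,3) else R.from_rotvec(o).as_matrix() if o.size==3 else R.from_quat(o).as_matrix()
def toworld(p,c):
    return rot(c['orientation'])@np.array(p)+np.array(c['position'])
def proj(P,c):
    q=rot(c['orientation']).T@(np.array(P,float).reshape(-1,3)-np.array(c['position'])).T
    q=np.ascontiguousarray((q*np.array([[1],[-1],[-1]])).T)
    return cv2.projectPoints(q,np.zeros(3),np.zeros(3),np.array(c['mtx']),np.array(c['dist_coeffs']))[0][:,0]
def ray(px,c,z):
    "pixels -> world point at height z"
    u=cv2.undistortPoints(np.array(px,float).reshape(-1,1,2),np.array(c['mtx']),np.array(c['dist_coeffs']))[:,0]
    d=np.c_[u[:,0],-u[:,1],-np.ones(len(u))]@rot(c['orientation']).T
    o=np.array(c['position']); return o+d*((z-o[2])/d[:,2])[:,None]
E
python3 - <<'E'
from h import *
s=telemetry.state();print(s)
ims=[]
for n in('scene','top'):
    c=cams.calibration(n);print(n,c)
    im=cams.capture(n);cv2.imwrite(f'pics/{n}0.png',im)
    for t in('rail','bookend','bookend_tab','bookend_hole','holder','pin','pin_grip','pin_tip'):
        for d in spot_in(t,n)[:3]: print(n,t,round(d['confidence'],2),toworld(d['point'],c).round(4),proj(toworld(d['point'],c),c).round(0))
E
```

```text
{'time_s': 0.0, 'joint_pos': array([1.16801374e+00, 2.41394157e-01, 3.72138580e-03, 1.33523284e+00,
       1.72943967e-05, 1.57080995e+00]), 'qvel': array([-0.0015692 ,  0.00138817, -0.0004595 ,  0.00049807,  0.00024242,
       -0.00085076]), 'tau': array([ 6.54185783e-05, -3.72319794e+01,  2.52406329e+01,  1.70620222e-02,
        3.57975102e-05, -1.25172555e-06]), 'tool_pos': array([0.19575001, 0.45943635, 0.25242125]), 'orientation': array([-0.90876212,  1.37506189,  0.90687099]), 'contact_force': array([-0.61388999,  0.13718683,  0.4951178 ]), 'ft_torque': array([-0.05791274,  0.00441885, -0.02279386]), 'grip_width': 0.0858393721809792}
scene {'mtx': array([[442.88530724,   0.        , 253.11822006],
       [  0.        , 442.88530724, 184.80143386],
       [  0.        ,   0.        ,   1.        ]]), 'dist_coeffs': array([-0.0345227,  0.       ,  0.       ,  0.       ,  0.       ]), 'position': array([ 1.02428153, -0.30478373,  0.9588948 ]), 'orientation': array([0.46532846, 0.33437253, 1.19254947])}
scene rail 0.86 [0.6209 0.0036 0.0359] [[321. 209.]]
scene rail 0.58 [ 0.7897 -
[... 1215 characters left out ...]
1.59778877])}
top rail 0.93 [ 0.5667 -0.0267  0.0548] [[212. 174.]]
top bookend 0.9 [ 0.278  -0.2543  0.0105] [[295. 273.]]
top bookend 0.71 [0.5873 0.0053 0.048 ] [[201. 168.]]
top bookend_tab 0.66 [0.5855 0.0064 0.0489] [[200. 168.]]
top bookend_tab 0.62 [ 0.2767 -0.2518  0.0103] [[294. 274.]]
top bookend_hole 0.81 [0.5887 0.0018 0.0542] [[202. 167.]]
top bookend_hole 0.65 [ 0.2726 -0.2523  0.0107] [[294. 275.]]
top bookend_hole 0.45 [ 0.4325 -0.4516  0.1203] [[374. 218.]]
top holder 0.72 [ 0.4368 -0.2571  0.0615] [[296. 218.]]
top pin 0.61 [ 0.4349 -0.2569  0.1081] [[299. 219.]]
top pin_grip 0.73 [0.5849 0.0054 0.0512] [[201. 168.]]
top pin_tip 0.63 [ 0.4363 -0.2553  0.1064] [[298. 219.]]
```

View pics/scene0.png

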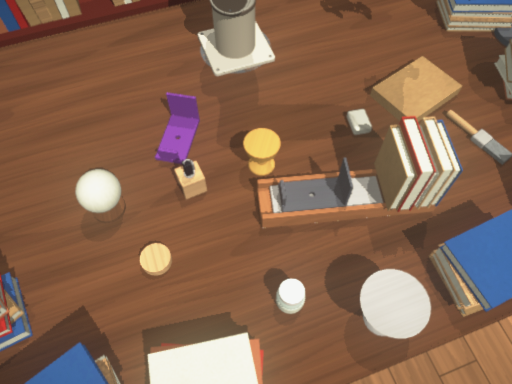

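View pics/top0.png

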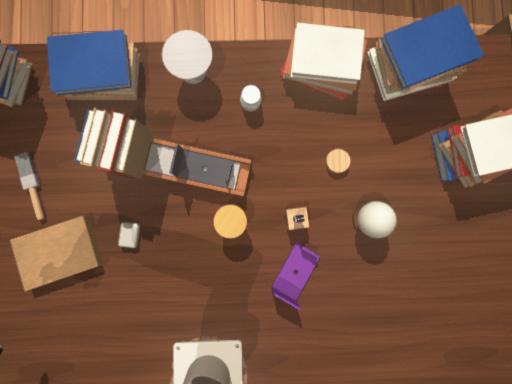

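The scene picture shows the bookend in its rail (hole near 312,195), the books at its right end, the pin in its holder (188,170), with the goblet (262,148) nearby. The top picture shows the hole near (205,169) and the holder at (298,219). I'll get the rail's direction and the pin's heading from enlarged crops.

```bash
python3 - <<'E'
from h import *
a=cv2.imread('pics/top0.png'); b=cv2.imread('pics/scene0.png')
A=cv2.resize(a[125:205,130:262],None,fx=4.5,fy=4.5,interpolation=cv2.INTER_CUBIC)
B=cv2.resize(a[200:240,275:325],None,fx=5.6,fy=5.6,interpolation=cv2.INTER_CUBIC)
C=cv2.resize(b[150:205,165:215],None,fx=4,fy=4,interpolation=cv2.INTER_CUBIC)
o=np.zeros((590,600,3),np.uint8);o[:A.shape[0],:A.shape[1]]=A
o[362:362+B.shape[0],:B.shape[1]]=B;o[362:362+C.shape[0],300:300+C.shape[1]]=C
cv2.imwrite('pics/crop.png',o)
E
```

```text
(no output)
```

View pics/crop.png

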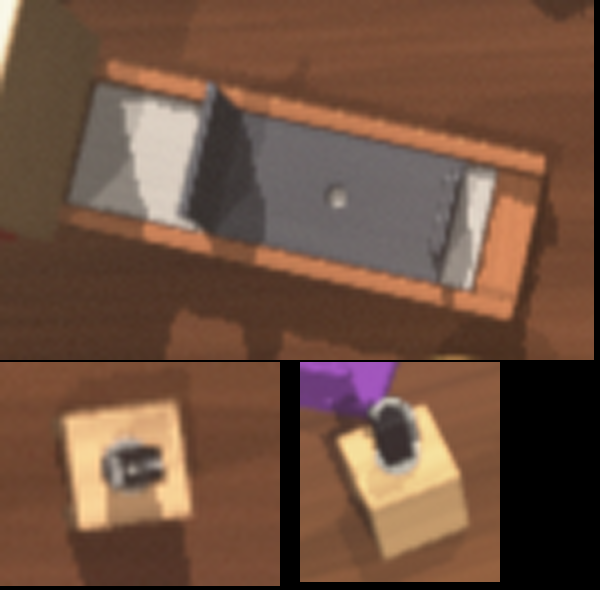

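The crop shows the bookend's hole (337,197), the tab near x≈450, the rail's outer edges, and the holder's top corners. The pin's button seems to lie along the image's horizontal axis.

```bash
python3 - <<'E'
from h import *
c=cams.calibration('top')
f=lambda p:np.array(p,float)/4.5+[130,125]
g=lambda p:(np.array(p,float)-[0,362])/5.6+[275,200]
E1=ray(f([[105,62],[547,157],[70,222],[515,318]]),c,.052)[:,:2];print(E1.round(4))
for i in(0,2):
    d=E1[i]-E1[i+1];print('rail y dir deg',np.degrees(np.arctan2(d[1],d[0])))
print('hole',ray(f([337,197]),c,.05), 'tab top',ray(f([[463,168],[440,280]]),c,.086))
H=ray(g([[63,405],[178,402],[190,517],[77,530]]),c,.06);print(H.round(4),H.mean(0))
for k in range(4):
    d=H[(k+1)%4]-H[k];print(np.degrees(np.arctan2(d[1],d[0]))%90)
print('collar',ray(g([[128,467]]),c,.064))
s=telemetry.state();M=rot(s['orientation']);print(M.round(3))
w=cams.calibration('wrist');print(w['position']-s['tool_pos'],rot(w['orientation']).round(3),w['mtx'])
print((M.T@(w['position']-s['tool_pos'])).round(4))
E
```

```text
[[ 0.6722  0.1373]
 [ 0.6048 -0.1387]
 [ 0.5716  0.1598]
 [ 0.504  -0.1158]]
rail y dir deg 76.2764029843369
rail y dir deg 76.22084502250823
hole [[ 0.58321663 -0.00625146  0.05      ]] tab top [[ 0.5940848  -0.08671798  0.086     ]
 [ 0.52636856 -0.07117266  0.086     ]]
[[ 0.4669 -0.2311  0.06  ]
 [ 0.4668 -0.2884  0.06  ]
 [ 0.4099 -0.292   0.06  ]
 [ 0.4051 -0.2358  0.06  ]] [ 0.4371823  -0.26180946  0.06      ]
89.88354471117344
3.6039375029806138
4.853587686267105
4.302409872920905
collar [[ 0.43543366 -0.26161931  0.064     ]]
[[ 0.    -0.92   0.392]
 [ 0.     0.392  0.92 ]
 [-1.     0.     0.   ]]
[-0.0614422   0.0266032   0.12058033] [[ 0.392 -0.888 -0.242]
 [ 0.92   0.379  0.102]
 [ 0.001 -0.262  0.965]] [[332.09487752   0.         263.58635253]
 [  0.         332.09487752 190.73300179]
 [  0.           0.           1.        ]]
[-0.1206  0.067   0.0004]
```

>>> jog_arm(
  xyz=[
    [0,-0.0278,-0.019],
    [0,-0.0278,-0.019],
    [0,-0.0278,-0.019],
    [0,-0.0278,-0.019],
    [0,-0.0278,-0.019],
    [0,-0.0278,-0.019],
    [0,-0.0278,-0.019],
    [0,-0.0278,-0.019],
    [0,-0.0278,-0.019],
    [0,-0.0278,-0.019],
    [0,-0.0278,-0.019],
    [0,-0.0278,-0.019],
    [0,-0.0278,-0.019],
    [0,-0.0278,-0.019],
    [0,-0.0278,-0.019],
    [0,-0.0278,-0.019],
    [0,-0.0278,-0.019],
    [0,-0.0278,-0.019],
    [0,-0.0278,-0.019],
    [0,-0.0278,-0.019],
  ],
  turn=[0,0,0,0,0,0,0,0,0,0,0,0,0,0,0,0,0,0,0,0],
  hand=[-1,-1,-1,-1,-1,-1,-1,-1,-1,-1,-1,-1,-1,-1,-1,-1,-1,-1,-1,-1],
  force=40,
)

```text
time_s: 2.57
tool_pos: [0.5592, -0.1092, 0.2533]
orientation: [-0.907, 1.373, 0.907]
contact_force: [1.4, 0.3, 0.0]
grip_width: -0.0001
```

>>> jog_arm(
  xyz=[
    [0,0,0],
    [0,0,0],
    [0,0,0],
    [0,0,0],
    [0,0,0],
    [0,0,0],
    [0,0,0],
    [0,0,0],
    [0,0,0],
    [0,0,0],
    [0,0,0],
    [0,0,0],
    [0,0,0],
    [0,0,0],
    [0,0,0],
    [0,0,0],
  ],
  turn=[-7.1,-7.1,-7.1,-7.1,-7.1,-7.1,-7.1,-7.1,-7.1,-7.1,-7.1,-7.1,-7.1,-7.1,0,0],
  hand=[-1,-1,-1,-1,-1,-1,-1,-1,-1,-1,-1,-1,-1,-1,-1,-1],
)

```text
time_s: 3.9
tool_pos: [0.5585, -0.1076, 0.2533]
orientation: [-2.093, 0.254, 2.093]
contact_force: [-0.1, 0.0, 0.0]
grip_width: -0.0003
```

```bash
cat >> h.py <<'E'
def delta(target):
    s=telemetry.state();M=rot(s['orientation'])
    print('t',s['time_s'],'tcp',s['tool_pos'].round(4),'z ang',np.degrees(np.arctan2(M[1,2],M[0,2])).round(2),'F',s['contact_force'].round(2),'grip',s['grip_width'],'x',M[:,0].round(4))
    print('tool delta',(M.T@(np.array(target)-s['tool_pos'])).round(4))
E
python3 - <<'E'
from h import *
print(robot.nose_length)
delta([.558,-.108,.082])
c=cams.calibration('wrist');im=cams.capture('wrist');cv2.imwrite('pics/w1.png',im)
for t in('pin','holder','bookend','bookend_hole'):
    for d in spot_in(t,'wrist')[:2]: print(t,round(d['confidence'],2),toworld(d['point'],c).round(4))
E
```

```text
0.022
t 3.9 tcp [ 0.5585 -0.1076  0.2533] z ang 166.14 F [-0.07  0.03  0.02] grip -0.0003064280458825809 x [-1.e-04  0.e+00 -1.e+00]
tool delta [0.1713 0.0005 0.0004]
holder 0.9 [ 0.4601 -0.2432  0.0365]
bookend 0.72 [ 0.2779 -0.2088  0.0078]
bookend_hole 0.84 [ 0.5763 -0.0561  0.0475]
bookend_hole 0.55 [ 0.2772 -0.2129  0.0058]
```

View pics/w1.png

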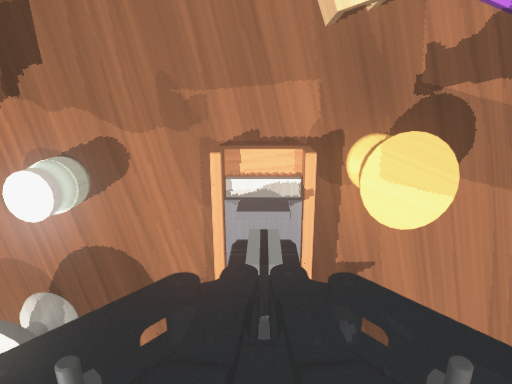

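The wrist picture shows the rail end (rows 150–174), the light lock plate (176–198), and the tab's edge near row 199, all in line with the fingers. The goblet is at the right and the jar at the left.

```bash
python3 - <<'E'
from h import *
c=cams.calibration('wrist')
y=np.array([.2385,.971])
t=telemetry.state()['tool_pos'][:2]
for r in (148,175,199):
  for z in (.04,.052,.086):
    p=ray([[262,r]],c,z)[0]; print(r,z,p.round(4),'along',((p[:2]-t)@y).round(4),'lat',((p[:2]-t)@np.array([.971,-.2385])).round(4))
e=proj([[.565,-.079,.068],[.565,-.079,.086],[.583,-.006,.05]],c);print(e)
E
```

```text
148 0.04 [ 0.555  -0.1266  0.04  ] along -0.0193 lat 0.0011
148 0.052 [ 0.5545 -0.1282  0.052 ] along -0.021 lat 0.001
148 0.086 [ 0.5532 -0.1327  0.086 ] along -0.0257 lat 0.0008
175 0.04 [ 0.5616 -0.0995  0.04  ] along 0.0086 lat 0.0011
175 0.052 [ 0.5609 -0.1021  0.052 ] along 0.0059 lat 0.001
175 0.086 [ 0.559  -0.1094  0.086 ] along -0.0017 lat 0.0009
199 0.04 [ 0.5678 -0.0745  0.04  ] along 0.0343 lat 0.0011
199 0.052 [ 0.5669 -0.078   0.052 ] along 0.0307 lat 0.0011
199 0.086 [ 0.5643 -0.0878  0.086 ] along 0.0206 lat 0.0009
[[263.55207743 202.32327097]
 [263.53564489 208.17330504]
 [263.45273233 263.97734412]]
```

>>> jog_arm(
  xyz=[
    [0.03,0,0],
    [0.03,0,0],
    [0.03,0,0],
    [0.03,0,0],
    [0.03,0,0],
    [0.02,0,0],
    [0,0,0],
    [0,-0.005,0],
    [0,-0.004,0],
    [0,-0.002,0],
    [0,-0.002,0],
    [0,-0.002,0],
    [0,-0.002,0],
    [0,-0.002,0],
  ],
  turn=[0,0,0,0,0,0,0,0,0,0,0,0,0,0],
  hand=[-1,-1,-1,-1,-1,-1,-1,-1,-1,-1,-1,-1,-1,-1],
)

```text
time_s: 5.32
tool_pos: [0.5634, -0.0889, 0.0839]
orientation: [-2.096, 0.251, 2.094]
contact_force: [-0.1, 0.0, -0.2]
grip_width: -0.0001
```

>>> jog_arm(
  xyz=[
    [0,-0.0015,0],
    [0,-0.0015,0],
    [0,-0.0015,0],
    [0,-0.0015,0],
    [0,-0.0015,0],
    [0,-0.0015,0],
  ],
  turn=[0,0,0,0,0,0],
  hand=[-1,-1,-1,-1,-1,-1],
)

```text
time_s: 5.82
tool_pos: [0.5652, -0.082, 0.0838]
orientation: [-2.096, 0.256, 2.094]
contact_force: [-2.0, -5.3, 2.6]
grip_width: 0.0
```

>>> jog_arm(
  xyz=[
    [0,-0.0015,0],
    [0,-0.0015,0],
    [0,-0.0015,0],
    [0,-0.0015,0],
    [0,-0.0015,0],
    [0,-0.0015,0],
  ],
  turn=[0,0,0,0,0,0],
  hand=[-1,-1,-1,-1,-1,-1],
)

```text
time_s: 6.32
tool_pos: [0.5673, -0.0732, 0.0838]
orientation: [-2.096, 0.256, 2.095]
contact_force: [-1.5, -5.0, 3.4]
grip_width: 0.0
```

```bash
python3 - <<'E'
from h import *
c=cams.calibration('top'); y=np.array([.2385,.971])
f=lambda p:np.array(p,float)/4.5+[130,125]
p=ray(f([[98,82],[70,205],[84,143]]),c,.04)[:,:2]
h=ray(f([[337,197]]),c,.05)[0,:2]
print((p-h)@y-.075)
E
```

```text
[0.09062858 0.08960154 0.09019293]
```

>>> jog_arm(
  xyz=[
    [0,-0.002,0],
    [0,-0.0025,0],
    [0,-0.003,0],
    [0,-0.003,0],
    [0,-0.003,0],
    [0,-0.003,0],
    [0,-0.003,0],
    [0,-0.003,0],
    [0,-0.003,0],
    [0,-0.003,0],
    [0,-0.003,0],
    [0,-0.003,0],
    [0,-0.003,0],
    [0,-0.003,0],
    [0,-0.003,0],
    [0,-0.003,0],
    [0,-0.003,0],
    [0,-0.003,0],
    [0,-0.002,0],
    [0,-0.0015,0],
  ],
  turn=[0,0,0,0,0,0,0,0,0,0,0,0,0,0,0,0,0,0,0,0],
  hand=[-1,-1,-1,-1,-1,-1,-1,-1,-1,-1,-1,-1,-1,-1,-1,-1,-1,-1,-1,-1],
)

```text
time_s: 7.98
tool_pos: [0.5806, -0.0187, 0.0838]
orientation: [-2.096, 0.256, 2.095]
contact_force: [-0.8, -4.9, 3.0]
grip_width: -0.0001
```

>>> jog_arm(
  xyz=[
    [0,-0.0015,0],
    [0,-0.0015,0],
    [0,-0.0015,0],
    [0,-0.0015,0],
    [0,-0.001,0],
  ],
  turn=[0,0,0,0,0],
  hand=[-1,-1,-1,-1,-1],
)

```text
time_s: 8.4
tool_pos: [0.5822, -0.012, 0.0838]
orientation: [-2.096, 0.256, 2.095]
contact_force: [-1.0, -4.9, 3.9]
grip_width: -0.0
```

>>> jog_arm(
  xyz=[
    [0,-0.001,0],
    [0,-0.001,0],
    [0,-0.001,0],
    [0,-0.001,0],
  ],
  turn=[0,0,0,0],
  hand=[-1,-1,-1,-1],
)

```text
time_s: 8.73
tool_pos: [0.5831, -0.0082, 0.0838]
orientation: [-2.096, 0.256, 2.095]
contact_force: [-1.3, -5.2, 2.6]
grip_width: -0.0005
```

>>> jog_arm(
  xyz=[
    [0,-0.001,0],
    [0,-0.001,0],
    [0,-0.001,0],
    [0,-0.001,0],
  ],
  turn=[0,0,0,0],
  hand=[-1,-1,-1,-1],
)

```text
time_s: 9.07
tool_pos: [0.584, -0.0043, 0.0838]
orientation: [-2.096, 0.256, 2.095]
contact_force: [-1.0, -5.5, 3.5]
grip_width: 0.0
```

>>> jog_arm(
  xyz=[
    [0,-0.001,0],
    [0,-0.001,0],
    [0,-0.001,0],
  ],
  turn=[0,0,0],
  hand=[-1,-1,-1],
)

```text
time_s: 9.32
tool_pos: [0.5847, -0.0014, 0.0838]
orientation: [-2.096, 0.256, 2.095]
contact_force: [-1.6, -5.0, 2.5]
grip_width: 0.0002
```

>>> jog_arm(
  xyz=[
    [0,-0.001,0],
    [0,-0.001,0],
    [0,-0.001,0],
  ],
  turn=[0,0,0],
  hand=[-1,-1,-1],
)

```text
time_s: 9.57
tool_pos: [0.5852, 0.0003, 0.0838]
orientation: [-2.096, 0.26, 2.096]
contact_force: [-3.2, -11.1, 4.9]
grip_width: -0.0001
```

>>> jog_arm(
  xyz=[
    [0,-0.0003,0],
    [0,0,0],
    [0,0,0],
  ],
  turn=[0,0,0],
  hand=[-1,-1,-1],
)

```text
time_s: 9.82
tool_pos: [0.5852, 0.0003, 0.0838]
orientation: [-2.096, 0.261, 2.096]
contact_force: [-2.0, -8.7, 4.9]
grip_width: -0.0001
```

>>> jog_arm(
  xyz=[
    [0,0.002,0],
    [0,0.01,0],
    [-0.03,0,0],
    [-0.04,0,0],
    [-0.04,0,0],
    [-0.04,0,0],
    [-0.03,0,0],
    [0,0.0375,0.003],
    [0,0.0375,0.003],
    [0,0.0375,0.003],
    [0,0.0375,0.003],
    [0,0.0375,0.003],
    [0,0.0375,0.003],
    [0,0.0375,0.003],
  ],
  turn=[0,0,0,0,0,0,0,0,0,0,0,0,0,0],
  hand=[-1,-1,-1,-1,-1,-1,-1,1,1,1,1,1,1,1],
)

```text
time_s: 10.98
tool_pos: [0.4993, -0.2596, 0.2631]
orientation: [-2.095, 0.25, 2.094]
contact_force: [0.4, 0.2, 0.6]
grip_width: 0.0833
```

>>> jog_arm(
  xyz=[
    [0,0,0],
    [0,0,0],
    [0,0,0],
    [0,0,0],
    [0,0,0],
    [0,0,0],
    [0,0,0],
    [0,0,0],
    [0,0,0],
    [0,0,0],
    [0,0,0],
    [0,0,0],
  ],
  turn=[6.9,6.9,6.9,6.9,6.9,6.9,6.9,6.9,6.9,6.9,6.9,0],
  hand=[1,1,1,1,1,1,1,1,1,1,1,1],
)

```text
time_s: 11.98
tool_pos: [0.5, -0.2581, 0.2629]
orientation: [-1.212, 1.206, 1.214]
contact_force: [0.1, -0.3, 0.2]
grip_width: 0.0853
```

```bash
python3 - <<'E'
from h import *
delta([.436,-.262,.16])
c=cams.calibration('wrist');im=cams.capture('wrist');cv2.imwrite('pics/w2.png',im)
for t in('pin','holder'):
    for d in spot_in(t,'wrist')[:2]: print(t,round(d['confidence'],2),toworld(d['point'],c).round(4))
print(proj([[.436,-.262,.064],[.436,-.262,.108]],c))
c=cams.calibration('top');im2=cams.capture('top')
o=np.zeros((560,600,3),np.uint8)
p=proj([[.436,-.262,.09]],cams.calibration('wrist'))[0].astype(int)
x0=max(p[0]-75,0);y0=max(p[1]-55,0);print(x0,y0)
A=cv2.resize(im[y0:y0+110,x0:x0+150],None,fx=4,fy=4,interpolation=cv2.INTER_CUBIC);A=A[:330]
o[:A.shape[0],:A.shape[1]]=A
B=cv2.resize(im2[130:186,140:260],None,fx=4,fy=4,interpolation=cv2.INTER_CUBIC)
o[334:334+B.shape[0],:B.shape[1]]=B
cv2.imwrite('pics/c2.png',o)
E
```

```text
t 11.9833 tcp [ 0.5    -0.2581  0.2629] z ang 90.32 F [ 0.05 -0.32  0.25] grip 0.08528493845968134 x [-3.e-04  1.e-03 -1.e+00]
tool delta [ 0.1029  0.064  -0.0036]
holder 0.67 [ 0.4373 -0.2691  0.0574]
[[258.54231138 103.75058672]
 [257.84351616 104.21471054]]
183 48
```

View pics/c2.png

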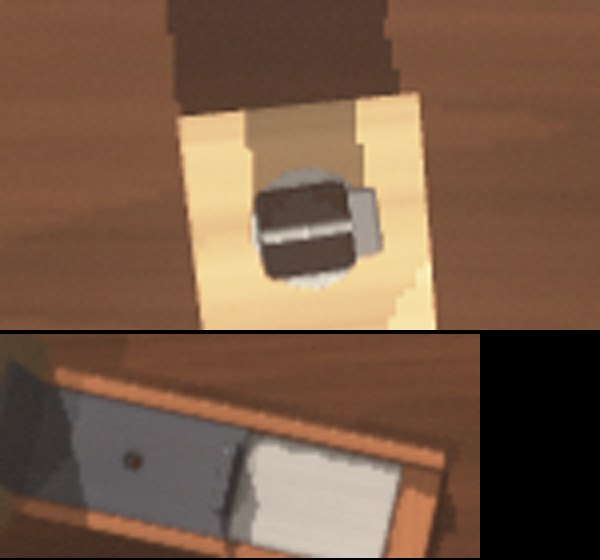

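The top part shows the pin from above: grip centre (306,230), ring line from (263,238) to (352,225), and the button on the right. In the lower part, the bookend is up against the books and its hole (133,461) is now dark, so the plate's hole is underneath.

```bash
python3 - <<'E'
from h import *
c=cams.calibration('wrist');g=lambda p:np.array(p,float)/4+[183,48]
def ang(P):
    d=P[1]-P[0];return np.degrees(np.arctan2(d[1],d[0]))
print(ang(ray(g([[265,278],[357,262]]),c,.108)),ang(ray(g([[257,192],[345,182]]),c,.108)),ang(ray(g([[263,238],[352,225]]),c,.12)))
print('holder edges',ang(ray(g([[178,117],[420,94]]),c,.06)),ang(ray(g([[178,117],[203,330]]),c,.06)))
print('grip ctr',ray(g([[306,230]]),c,.108),'collar',ray(g([[308,228]]),c,.064))
t=cams.calibration('top')
h=ray(np.array([[133,461-334]])/4+[140,130],t,.05);print('hole',h)
s=telemetry.state()['tool_pos']
E
```

```text
100.20436111351988 96.79156777104934 98.62533656949076
holder edges 95.706965325654 6.095438039108644
grip ctr [[ 0.437161   -0.26109297  0.108     ]] collar [[ 0.43729424 -0.26109192  0.064     ]]
hole [[0.60554255 0.08247332 0.05      ]]
```

>>> jog_arm(
  xyz=[
    [0,0.021,-0.001],
    [0,0.021,-0.001],
    [0,0.021,0],
    [0,0,0],
    [0,0,0],
    [0.03,0,0],
    [0.03,0,0],
    [0.03,0,0],
    [0,0,0],
  ],
  turn=[0,0,0,-4.1,-4.1,0,0,0,0],
  hand=[1,1,1,1,1,1,1,1,1],
)

```text
time_s: 12.93
tool_pos: [0.4336, -0.2585, 0.1677]
orientation: [-1.311, 1.135, 1.33]
contact_force: [-0.6, 0.5, -0.7]
grip_width: 0.0855
```

```bash
python3 - <<'E'
from h import *
delta([.437,-.2605,.092])
c=cams.calibration('wrist');im=cams.capture('wrist')
print(proj([[.437,-.261,.064],[.437,-.261,.108]],c))
cv2.imwrite('pics/w3.png',im)
E
```

```text
t 12.9333 tcp [ 0.4336 -0.2585  0.1677] z ang 98.7 F [-0.57  0.51 -0.65] grip 0.0855008456802783 x [-0.0095  0.0059 -0.9999]
tool delta [ 0.0757 -0.0037 -0.003 ]
[[256.97227066 203.65246523]
 [256.12430208 225.81631552]]
```

View pics/w3.png

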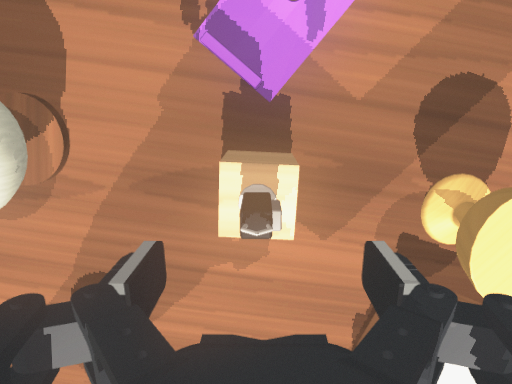

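The wrist picture shows the pin centred between the open jaws (grip near 257,215), where the estimate predicted it, with the button facing the right-hand jaw.

>>> jog_arm(
  xyz=[
    [0.03,0,0],
    [0,0,0],
    [0,0,0],
    [0,0,0],
  ],
  turn=[0,0,0,0],
  hand=[1,1,1,1],
)

```text
time_s: 13.32
tool_pos: [0.4383, -0.2613, 0.1454]
orientation: [-1.322, 1.133, 1.317]
contact_force: [-0.2, -0.1, 0.1]
grip_width: 0.0851
```

```bash
python3 - <<'E'
from h import *
delta([.437,-.2605,.092])
E
```

```text
t 13.3167 tcp [ 0.4383 -0.2613  0.1454] z ang 98.65 F [-0.15 -0.09  0.06] grip 0.08508262727307885 x [ 0.0022 -0.0012 -1.    ]
tool delta [0.0534 0.0013 0.001 ]
```

Descend, then close with moderate force.

>>> jog_arm(
  xyz=[
    [0.02,0.001,0.001],
    [0.02,0,0],
    [0.0125,0,0],
    [0,0,0],
    [0,0,0],
  ],
  turn=[0,0,0,0,0],
  hand=[1,1,1,1,1],
)

```text
time_s: 13.73
tool_pos: [0.4368, -0.2603, 0.0921]
orientation: [-1.32, 1.134, 1.318]
contact_force: [-0.8, 0.8, 0.5]
grip_width: 0.0853
```

>>> jog_arm(
  xyz=[
    [0,0,0],
    [0,0,0],
    [0,0,0],
    [0,0,0],
    [0,0,0],
    [0,0,0],
    [0,0,0],
    [0,0,0],
    [0,0,0],
    [0,0,0],
    [0,0,0],
    [0,0,0],
  ],
  turn=[0,0,0,0,0,0,0,0,0,0,0,0],
  hand=[0,-0.3,-0.6,-1,-1,-1,-1,-1,-1,-1,-1,-1],
  force=40,
)

```text
time_s: 14.73
tool_pos: [0.4369, -0.26, 0.0918]
orientation: [-1.321, 1.133, 1.317]
contact_force: [-0.8, -0.4, 5.9]
grip_width: 0.0188
```

>>> jog_arm(
  xyz=[
    [-0.002,0,0],
    [-0.005,0,0],
    [-0.01,0,0],
    [-0.02,0,0],
    [-0.02,0,0],
    [0,0,0],
    [0,0,0],
  ],
  turn=[0,0,0,0,0,0,0],
  hand=[-1,-1,-1,-1,-1,-1,-1],
)

```text
time_s: 15.32
tool_pos: [0.4367, -0.26, 0.149]
orientation: [-1.321, 1.133, 1.317]
contact_force: [-0.5, 0.5, -1.1]
grip_width: 0.0186
```

```bash
python3 - <<'E'
from h import *
delta([.437,-.2605,.2])
c=cams.calibration('wrist');im=cams.capture('wrist');im2=cams.capture('scene')
o=np.zeros((560,600,3),np.uint8)
A=cv2.resize(im[170:300,180:330],None,fx=4,fy=4,interpolation=cv2.INTER_CUBIC)[:520]
A=cv2.resize(A,(330,286));o[:286,:330]=A
B=cv2.resize(im2[120:210,150:240],(540,540),interpolation=cv2.INTER_CUBIC)
o[:540,331:600]=B[:,120:389]
cv2.imwrite('pics/c4.png',o)
E
```

```text
t 15.3167 tcp [ 0.4367 -0.26    0.149 ] z ang 98.63 F [-0.52  0.52 -1.14] grip 0.018573657041730276 x [ 2.e-03 -8.e-04 -1.e+00]
tool delta [-0.051  -0.0004 -0.0006]
```

View pics/c4.png

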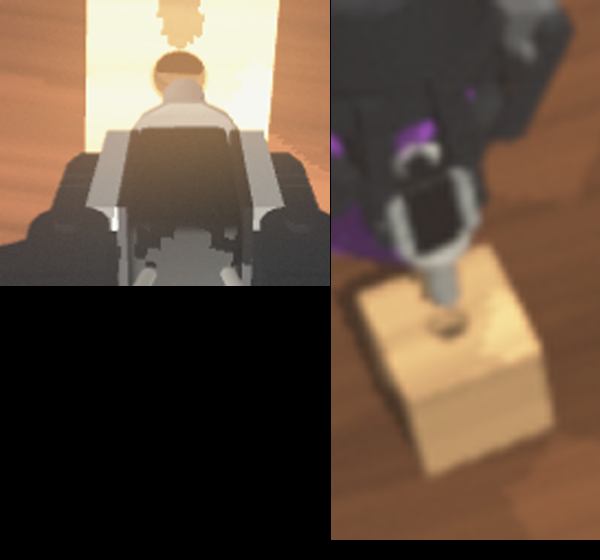

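The left part shows the pin gripped upright in the jaws. In the right part its shaft is clear of the holder hole, so the button is in. Now I carry it over the bookend.

>>> jog_arm(
  xyz=[
    [-0.037,0,0],
    [-0.037,0,0],
    [-0.037,0,0],
    [0,-0.0182,0.0261],
    [0,-0.0182,0.0261],
    [0,-0.0182,0.0261],
    [0,-0.0182,0.0261],
    [0,-0.0182,0.0261],
    [0,-0.0182,0.0261],
    [0,-0.0182,0.0261],
    [0,-0.0182,0.0261],
    [0,-0.0182,0.0261],
    [0,-0.0182,0.0261],
    [0,-0.0182,0.0261],
    [0,-0.0182,0.0261],
    [0,0,0],
    [0,0,0],
  ],
  turn=[0,0,0,0,0,0,0,0,0,0,0,0,0,0,0,0,0],
  hand=[-1,-1,-1,-1,-1,-1,-1,-1,-1,-1,-1,-1,-1,-1,-1,-1,-1],
)

```text
time_s: 16.83
tool_pos: [0.6046, 0.0842, 0.2562]
orientation: [-1.32, 1.136, 1.325]
contact_force: [0.2, -1.1, -1.3]
grip_width: 0.0185
```

>>> jog_arm(
  xyz=[
    [0,0,0],
    [0,0,0],
    [0,0,0],
    [0,0,0],
    [0,0,0],
    [0,0,0],
    [0,0,0],
    [0,0,0],
    [0,0,0],
    [0,0,0],
    [0.03,0,0],
    [0.03,0,0],
    [0.03,0,0],
    [0,0,0],
    [0,0,0],
  ],
  turn=[-6.76,-6.76,-6.76,-6.76,-6.76,-6.76,-6.76,-6.76,-6.76,-6.76,0,0,0,0,0],
  hand=[-1,-1,-1,-1,-1,-1,-1,-1,-1,-1,-1,-1,-1,-1,-1],
)

```text
time_s: 18.08
tool_pos: [0.6028, 0.0811, 0.1666]
orientation: [-2.087, 0.256, 2.101]
contact_force: [0.1, 0.8, -1.0]
grip_width: 0.0186
```

```bash
python3 - <<'E'
from h import *
delta([.6056,.083,.137])
s=telemetry.state();M=rot(s['orientation'])
c=cams.calibration('wrist');im=cams.capture('wrist')
th=np.linspace(0,2*np.pi,60)
def circ(x,r): return np.array([s['tool_pos']+M@[x,r*np.cos(t),r*np.sin(t)] for t in th])
x0,y0,w,h_=190,150,150,130
A=cv2.resize(im[y0:y0+h_,x0:x0+w],None,fx=4,fy=4,interpolation=cv2.INTER_CUBIC)
for P,col in((circ(.0718,4.5),(0,0,255)),):pass
def draw(P,col): cv2.polylines(A,[np.int32((proj(P,c)-[x0,y0]+.5)*4)],True,col,1)
draw(circ(.0718,.0045),(0,0,255));draw(circ(.0703,.006),(0,255,255));draw(circ(.0318,.014),(0,255,0))
H=np.array([[.6056+.0065*np.cos(t),.083+.0065*np.sin(t),.05] for t in th]);draw(H,(255,0,0))
print(proj(H,c).mean(0),proj(circ(.0718,.0045),c).mean(0))
cv2.imwrite('pics/c5.png',A);cv2.imwrite('pics/c5raw.png',im)
E
```

```text
t 18.0833 tcp [0.6028 0.0811 0.1666] z ang 166.14 F [ 0.14  0.79 -1.01] grip 0.018635209389015372 x [-0.0066 -0.0011 -1.    ]
tool delta [ 0.0296 -0.0026 -0.0025]
[258.53434863 195.68120378] [262.49890574 211.45186732]
```

View pics/c5.png

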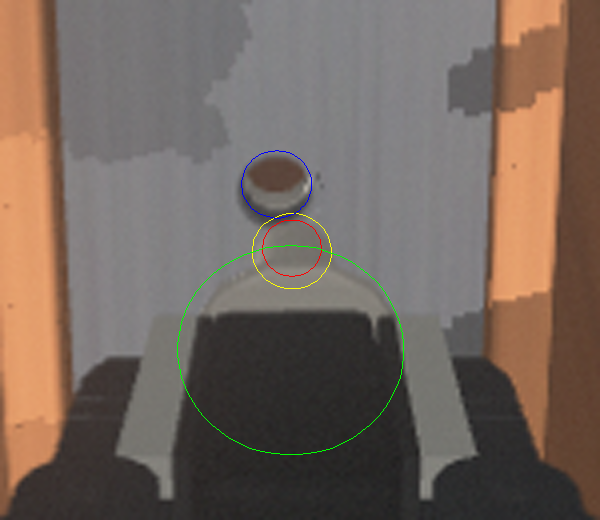

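The hole (crop 276,186) agrees with the estimate to about 0.5 mm, and the table shows through it, so both holes line up. The pin's nose is near (292,245). I'll move closer and check again with more contrast.

>>> jog_arm(
  xyz=[
    [0.01,-0.0015,-0.0015],
    [0.01,-0.001,-0.001],
    [0.008,0,0],
    [0,0,0],
    [0,0,0],
    [0,0,0],
  ],
  turn=[0,0,0,0,0,0],
  hand=[-1,-1,-1,-1,-1,-1],
)

```text
time_s: 18.63
tool_pos: [0.6083, 0.0844, 0.141]
orientation: [-2.094, 0.253, 2.094]
contact_force: [-0.9, -0.6, -1.4]
grip_width: 0.0187
```

```bash
python3 - <<'E'
from h import *
delta([.6056,.083,.137])
s=telemetry.state();M=rot(s['orientation'])
c=cams.calibration('wrist');im=cams.capture('wrist')
th=np.linspace(0,2*np.pi,60)
def circ(x,r,dy=0): return np.array([s['tool_pos']+M@[x,dy+r*np.cos(t),r*np.sin(t)] for t in th])
x0,y0,w,h_=205,160,110,85;k=5
g=cv2.createCLAHE(4,(4,4)).apply(cv2.cvtColor(im,cv2.COLOR_BGR2GRAY))
A=cv2.cvtColor(cv2.resize(g[y0:y0+h_,x0:x0+w],None,fx=k,fy=k,interpolation=cv2.INTER_CUBIC),cv2.COLOR_GRAY2BGR)
def draw(P,col): cv2.polylines(A,[np.int32((proj(P,c)-[x0,y0]+.5)*k)],True,col,1)
draw(circ(.0703,.006),(0,255,255));draw(circ(.0318,.014),(0,255,0));draw(circ(.0278,.014),(255,255,0))
H=np.array([[.6056+.0065*np.cos(t),.083+.0065*np.sin(t),.05] for t in th]);draw(H,(255,0,0))
for P in(circ(.0703,.006),circ(.0318,.014),circ(.0318,.014,-.002),H):
    q=(proj(P,c)-[x0,y0]+.5)*k;print(q.min(0).round(),q.max(0).round())
cv2.imwrite('pics/c6.png',A)
E
```

```text
t 18.6333 tcp [0.6083 0.0844 0.141 ] z ang 166.23 F [-0.91 -0.63 -1.37] grip 0.01874609214100892 x [ 2.e-04  0.e+00 -1.e+00]
tool delta [0.004  0.002  0.0022]
[241. 217.] [339. 311.]
[147. 257.] [430. 518.]
[148. 276.] [429. 536.]
[259. 152.] [356. 246.]
```

View pics/c6.png

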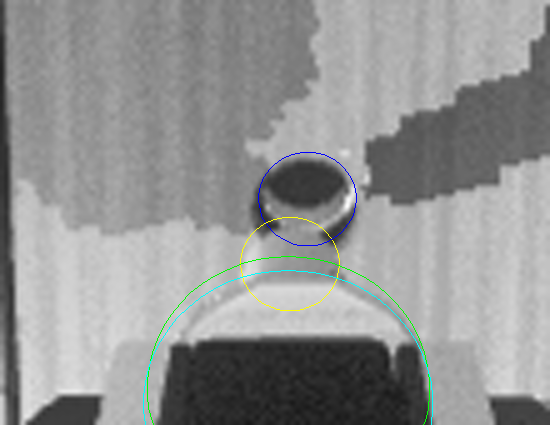

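The hole (about 305,198) matches the estimate. The collar's near rim seems about 1 mm off the model in tool y, so I'll read intensity profiles instead.

```bash
python3 - <<'E'
from h import *
im=cams.capture('wrist');g=cv2.cvtColor(im,cv2.COLOR_BGR2GRAY)
print('cols 258-268 mean, rows 185..232',[(r,int(g[r,259:267].mean())) for r in range(185,232)])
for r in (207,209,211,213): print(r,[int(v) for v in g[r,245:285]])
c=cams.calibration('wrist');s=telemetry.state();M=rot(s['orientation'])
for dy in(0,-.001,-.002):
  f=lambda x,y,z=0:proj(s['tool_pos']+M@[x,dy+y,z],c)[0].round(1)
  print(dy,'tip rim',f(.0718,.0045),'chamf rim',f(.0703,.006),'collar bot',f(.0318,.014),'collar top',f(.0278,.014),'shaft sides',f(.06,0,.006),f(.06,0,-.006))
E
```

```text
cols 258-268 mean, rows 185..232 [(185, 143), (186, 142), (187, 144), (188, 145), (189, 144), (190, 144), (191, 132), (192, 111), (193, 95), (194, 86), (195, 82), (196, 82), (197, 82), (198, 84), (199, 89), (200, 96), (201, 115), (202, 122), (203, 121), (204, 116), (205, 116), (206, 128), (207, 130), (208, 130), (209, 130), (210, 129), (211, 129), (212, 130), (213, 130), (214, 128), (215, 129), (216, 137), (217, 153), (218, 153), (219, 150), (220, 148), (221, 147), (222, 145), (223, 144), (224, 146), (225, 147), (226, 145), (227, 107), (228, 64), (229, 53), (230, 52), (231, 52)]
207 [144, 145, 148, 129, 126, 135, 138, 139, 139, 145, 145, 143, 129, 132, 134, 135, 131, 130, 129, 130, 129, 128, 127, 122, 109, 80, 77, 82, 101, 118, 130, 140, 144, 140, 141, 140, 142, 144, 145, 142]
209 [147, 145, 148, 145, 144, 142, 142, 142, 144, 145, 152, 151, 146, 136, 135, 134, 133, 129, 129, 128, 129, 127, 129, 126, 128, 124, 117, 117, 124, 130, 141, 144, 144, 142, 141, 141, 142, 145, 145, 143]
211 [143, 147, 146, 147, 144, 143, 141, 143, 143, 160, 159, 152, 144, 136, 133, 132, 130, 129, 130, 130, 128, 127, 127, 127, 127, 127, 126, 130, 143, 144, 144, 146, 143, 142, 139, 140, 143, 145, 143, 143]
213 [145, 144, 147, 146, 143, 142, 141, 141, 143, 163, 159, 152, 143, 136, 134, 132, 129, 130, 130, 131, 129, 127, 127, 127, 126, 123, 126, 124, 141, 142, 142, 144, 143, 142, 141, 141, 141, 145, 141, 142]
0 tip rim [262.5 204.6] chamf rim [262.5 202.9] collar bot [262.2 210.9] collar top [262.2 213.6] shaft sides [272.9 218.2] [252.1 218.2]
-0.001 tip rim [262.5 206.1] chamf rim [262.5 204.5] collar bot [262.2 212.8] collar top [262.2 215.6] shaft sides [272.9 219.8] [252.1 219.8]
-0.002 tip rim [262.5 207.7] chamf rim [262.5 206.1] collar bot [262.2 214.8] collar top [262.2 217.6] shaft sides [272.8 221.5] [252.1 221.5]
```

>>> jog_arm(
  xyz=[
    [0,0.0031,0.0023],
    [0.005,0,0],
    [0.005,0,0],
    [0.003,0,0],
    [0,0,0],
    [0,0,0],
  ],
  turn=[0,0,0,0,0,0],
  hand=[-1,-1,-1,-1,-1,-1],
)

```text
time_s: 19.23
tool_pos: [0.6048, 0.0819, 0.1272]
orientation: [-2.093, 0.253, 2.095]
contact_force: [0.0, -0.5, -0.7]
grip_width: 0.0185
```

```bash
python3 - <<'E'
from h import *
delta([.6053,.0819,.124])
s=telemetry.state();M=rot(s['orientation'])
c=cams.calibration('wrist');im=cams.capture('wrist')
th=np.linspace(0,2*np.pi,60)
def circ(x,r,dy=-.0015): return np.array([s['tool_pos']+M@[x,dy+r*np.cos(t),r*np.sin(t)] for t in th])
x0,y0,w,h_=215,170,100,80;k=6
A=cv2.convertScaleAbs(cv2.resize(im[y0:y0+h_,x0:x0+w],None,fx=k,fy=k,interpolation=cv2.INTER_CUBIC),alpha=1.4,beta=-30)
def draw(P,col): cv2.polylines(A,[np.int32((proj(P,c)-[x0,y0]+.5)*k)],True,col,1)
draw(circ(.0703,.006),(0,255,255))
H=np.array([[.6057+.0065*np.cos(t),.0834+.0065*np.sin(t),.05] for t in th]);draw(H,(255,0,0))
cv2.imwrite('pics/c7.png',A)
E
```

```text
t 19.2333 tcp [0.6048 0.0819 0.1272] z ang 166.22 F [ 0.01 -0.53 -0.69] grip 0.018472220522678745 x [-1.1e-03 -2.0e-04 -1.0e+00]
tool delta [ 0.0032 -0.0002 -0.0005]
```

View pics/c7.png

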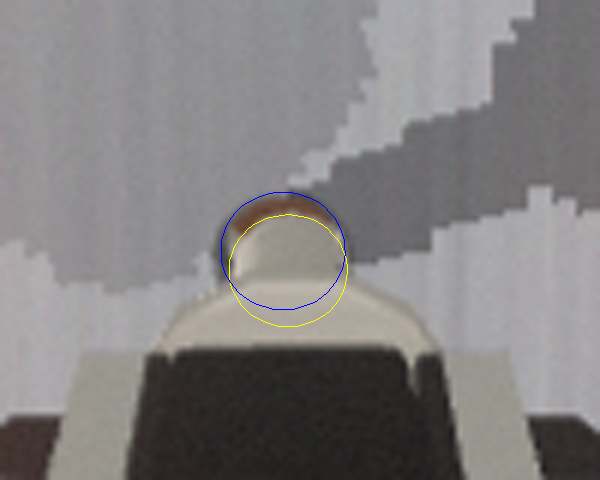

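The picture shows the pin's nose (about 289,265) above the hole (about 282,250). After allowing for the height difference, they're aligned to roughly 0.5 mm. I'll make that small correction and go down slowly.

>>> jog_arm(
  xyz=[
    [0.001,-0.0002,-0.0005],
    [0.0015,0,0],
    [0.0015,0,0],
    [0.0015,0,0],
    [0.0015,0,0],
    [0,0,0],
  ],
  turn=[0,0,0,0,0,0],
  hand=[-1,-1,-1,-1,-1,-1],
)

```text
time_s: 19.78
tool_pos: [0.6057, 0.0821, 0.1206]
orientation: [-2.094, 0.253, 2.094]
contact_force: [1.0, -0.5, -1.9]
grip_width: 0.0183
```

>>> jog_arm(
  xyz=[
    [0.001,0,0],
    [0.001,0,0],
    [0.001,0,0],
    [0,0,0],
  ],
  turn=[0,0,0,0],
  hand=[-1,-1,-1,-1],
)

```text
time_s: 20.12
tool_pos: [0.6057, 0.0824, 0.1177]
orientation: [-2.094, 0.252, 2.094]
contact_force: [0.7, 1.6, -1.1]
grip_width: 0.0184
```

>>> jog_arm(
  xyz=[
    [0.001,0,0],
    [0.001,0,0],
    [0.001,0,0],
    [0.001,0,0],
    [0,0,0],
  ],
  turn=[0,0,0,0,0],
  hand=[-1,-1,-1,-1,-1],
)

```text
time_s: 20.53
tool_pos: [0.6057, 0.0823, 0.1135]
orientation: [-2.094, 0.252, 2.094]
contact_force: [0.1, 2.4, -2.0]
grip_width: 0.0188
```

>>> jog_arm(
  xyz=[
    [0.001,0,0],
    [0.001,0,0],
    [0.001,0,0],
    [0.001,0,0],
    [0,0,0],
  ],
  turn=[0,0,0,0,0],
  hand=[-1,-1,-1,-1,-1],
)

```text
time_s: 20.95
tool_pos: [0.6057, 0.0821, 0.1095]
orientation: [-2.094, 0.253, 2.094]
contact_force: [-0.4, 3.2, -2.0]
grip_width: 0.0187
```

>>> jog_arm(
  xyz=[
    [0.001,0,0],
    [0.001,0,0],
    [0.001,0,0],
    [0.001,0,0],
    [0,0,0],
  ],
  turn=[0,0,0,0,0],
  hand=[-1,-1,-1,-1,-1],
)

```text
time_s: 21.37
tool_pos: [0.6057, 0.082, 0.1056]
orientation: [-2.094, 0.253, 2.094]
contact_force: [1.2, 2.9, -1.4]
grip_width: 0.0189
```

>>> jog_arm(
  xyz=[
    [0.001,-0.0004,0],
    [0.0015,0,0],
    [0.0015,0,0],
    [0.002,0,0],
    [0.002,0,0],
    [0,0,0],
  ],
  turn=[0,0,0,0,0,0],
  hand=[-1,-1,-1,-1,-1,-1],
)

```text
time_s: 21.87
tool_pos: [0.6058, 0.0821, 0.0973]
orientation: [-2.094, 0.254, 2.094]
contact_force: [1.1, 1.9, -2.2]
grip_width: 0.0189
```

>>> jog_arm(
  xyz=[
    [0.002,0,0],
    [0.002,0,0],
    [0.002,0,0],
    [0.002,0,0],
    [0.002,0,0],
    [0,0,0],
  ],
  turn=[0,0,0,0,0,0],
  hand=[-1,-1,-1,-1,-1,-1],
)

```text
time_s: 22.37
tool_pos: [0.6058, 0.0822, 0.0873]
orientation: [-2.094, 0.253, 2.094]
contact_force: [1.5, 0.4, -2.6]
grip_width: 0.0185
```

>>> jog_arm(
  xyz=[
    [0.001,0,0],
    [0.001,0,0],
    [0.001,0,0],
    [0.0005,0,0],
    [0,0,0],
  ],
  turn=[0,0,0,0,0],
  hand=[-1,-1,-1,-1,-1],
)

```text
time_s: 22.78
tool_pos: [0.6058, 0.0823, 0.0842]
orientation: [-2.094, 0.253, 2.094]
contact_force: [1.5, 0.9, -1.2]
grip_width: 0.0187
```

>>> jog_arm(
  xyz=[
    [0.0005,0,0],
    [0.0005,0,0],
    [0.0005,0,0],
    [0,0,0],
  ],
  turn=[0,0,0,0],
  hand=[-1,-1,-1,-1],
)

```text
time_s: 23.12
tool_pos: [0.6058, 0.0823, 0.0827]
orientation: [-2.094, 0.253, 2.094]
contact_force: [2.6, 0.3, -0.7]
grip_width: 0.019
```

>>> jog_arm(
  xyz=[
    [0.0005,0,0],
    [0.0005,0,0],
    [0,0,0],
  ],
  turn=[0,0,0],
  hand=[-1,-1,-1],
)

```text
time_s: 23.37
tool_pos: [0.6058, 0.0823, 0.0819]
orientation: [-2.094, 0.253, 2.094]
contact_force: [0.9, 0.9, 0.3]
grip_width: 0.0187
```

>>> jog_arm(
  xyz=[
    [0.0005,0,0],
    [0.0003,0,0],
    [0,0,0],
  ],
  turn=[0,0,0],
  hand=[-1,-1,-1],
)

```text
time_s: 23.62
tool_pos: [0.6059, 0.0823, 0.0819]
orientation: [-2.094, 0.253, 2.093]
contact_force: [-0.2, 0.3, 5.5]
grip_width: 0.019
```

Flush, with about 5.5 N up. Release and lift straight up.

>>> jog_arm(
  xyz=[
    [-0.0003,0,0],
    [0,0,0],
    [0,0,0],
    [0,0,0],
    [0,0,0],
    [0,0,0],
    [0,0,0],
    [0,0,0],
  ],
  turn=[0,0,0,0,0,0,0,0],
  hand=[-1,-0.4,-0.2,0.1,0.2,0.2,0.2,0.2],
)

```text
time_s: 24.28
tool_pos: [0.6058, 0.0823, 0.0812]
orientation: [-2.094, 0.253, 2.094]
contact_force: [-0.5, 0.6, 0.3]
grip_width: 0.0512
```

>>> jog_arm(
  xyz=[
    [-0.01,0,0],
    [-0.02,0,0],
    [-0.03,0,0],
    [-0.03,0,0],
    [-0.03,0,0],
    [-0.03,0,0],
    [0,0.04,0],
    [0,0.04,0],
    [0,0,0],
    [0,0,0],
  ],
  turn=[0,0,0,0,0,0,0,0,0,0],
  hand=[0.2,0.2,0.2,0.2,0.2,0.2,0.2,0.2,0.2,0.2],
)

```text
time_s: 25.12
tool_pos: [0.5864, 0.0027, 0.2326]
orientation: [-2.093, 0.256, 2.09]
contact_force: [-0.2, 0.7, 0.0]
grip_width: 0.0511
```

```bash
python3 - <<'E'
from h import *
delta([.6058,.0823,.2])
c=cams.calibration('wrist');im=cams.capture('wrist');b=cams.capture('scene');cs=cams.calibration('scene')
q=proj([[.6059,.0838,.07]],c)[0];p=proj([[.6059,.0838,.07]],cs)[0];print(q,p)
print(proj([[.6059,.0838,.05],[.6059,.0838,.111]],cs))
def crop(i,u,r): 
    x,y=max(int(u[0])-r,0),max(int(u[1])-r,0); return cv2.resize(i[y:y+2*r,x:x+2*r],(390,390),interpolation=cv2.INTER_CUBIC)
cv2.imwrite('pics/c8.png',np.hstack([crop(im,q,65),crop(b,p,45)]))
E
```

```text
t 25.1167 tcp [0.5864 0.0027 0.2326] z ang 166.01 F [-0.23  0.73  0.01] grip 0.05114661934931742 x [ 1.3e-03  1.0e-04 -1.0e+00]
tool delta [ 0.0326 -0.0819  0.0005]
[264.00387346 264.16689809] [351.31994007 186.67794107]
[[349.76492309 190.97307155]
 [354.67223215 177.41165782]]
```

View pics/c8.png

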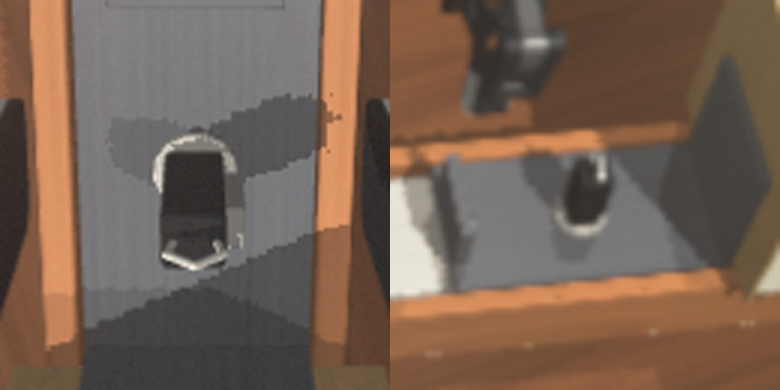

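The pin stands upright with its collar on the foot and the button out on the right side (235,200). The bookend is flat and straight against the books, and the robot is clear. I'm handing in.

```bash
python3 -c "
from h import *
print(order.close_job())"
```

```text
the job is handed in; nothing more can be done
None
```

The bookend is against the books and locked with the pin. I handed the job in at about 25 s of the 72 s allowed; no verdict was reported.

- **Bookend:** I slid it about 87 mm along the rail with closed fingers, at about 5 N. At the books the force rose to about 11.6 N at the end of a move and it moved no further. Afterwards the table showed through its hole, so the plate's hole was underneath.
- **Pin:** I squeezed it with the button in, lifted it out of the holder, and lowered it through both holes with only a few newtons on the wrist. I released it when the collar met the foot at about 5.5 N.
- **Last picture:** The pin is upright, its collar is on the foot, its button is out and the gripper is clear. I didn't measure button travel or tilt, nor compare the bystanders' positions with the start; I planned the paths clear of them.
- **Readings that disagreed:**
  - The gripper read 18.5–19 mm on the pin instead of the expected 20 mm, but the pin came out freely, which it can't do with the balls out.
  - The pin sat about 1.5 mm off-centre in the jaws, and I corrected for this before inserting it.

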